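Light the repair and offer the wing up to the tin airplane

ROBOT

A 6-joint arm with a two-finger parallel gripper is mounted at the origin on the work surface. World frame = base frame: x ahead of the robot, y to its left, z up, the work surface at z = 0. Lengths are in m, angles in rad, forces in N, time in s.
With the tool pointing down it reaches from about 0.3 to 0.875 m from the base axis. Payload 6.4 kg.
Tool frame: the origin (TCP) lies between the finger pads; the fingertips stand 19 mm ahead of it and the grasp point (between the pads) is the TCP; z points along the fingers, y is the direction in which the jaws open and shut (so a half turn about z gives the same grasp; the last joint's range is limited). The gripper opens to 85 mm and grips with 20 to 120 N. Pads are 22 mm wide; open, the fingers measure 114 mm over their backs; the gripper's body (76 mm by 85 mm) begins 54 mm behind the grasp point. The pads swing forward as they close: fully open they stand 13 mm farther back than shut.
Start: joints at [1.059, 0.181, 1.607, -0, 1.354, -0.206], TCP at [0.173, 0.548, 0.25] pointing down, gripper open.
Joint ranges: [-2.99, 2.99], [-0.89, 2.07], [0.3, 2.58], [-1.14, 4.28], [0, 2.63], [-3.12, 3.12]. Speed limits (rad/s): [2.57, 2.57, 3.01, 3.14, 3.14, 3.14].

INTERFACE

Orientations are given as a unit quaternion [w, x, y, z].
In Python, from bench import * gives the robot as it stands.
- The arm moves only by the tool apply_moves, never from a script. Its argument "moves" is a list that holds one entry, the list of rows, each a list of 7 numbers: the shift along the tool's x, y, z in cm, then the turn, a rotation vector about the tool's x, y, z in rad, then the opening, from 0 (shut) to 1 (fully open). A call has 1 to 8 rows; each row is the pose to reach, as a shift and turn from the pose commanded when the call began, along the tool's axes at that moment; what a row does not reach only later rows make up. A row lasts 1/10 s, in which the tool goes at most 50 mm and 8.59 degrees, less where a joint would pass 70% of its speed; a pose out of reach is approached as far as the arm can. A call with a gripper value outside its range is refused whole. The fingers move at their own pace and stop on an object; the grip force is fixed at half the most. Time passes only in rows, so rows that repeat a pose let the fingers close. It gives the time, the measured TCP pose, the force and the opening at its end, in the units of the state.
- get_obs(): the state, without advancing time (a new reading comes with each control period).
- camera(name): name is "scene" or "top"; returns the picture (384x512x3 uint8, red, green, blue); there is no depth.
- get_calibration(name): a dict with "vertical_fov" (degrees; the focal length in pixels is half the picture's height over the tangent of half this angle, whatever the lens; pixels are square), "cx", "cy" (the principal point, pixels), "R" (3x3) and "t" (3): a world point X has camera coordinates R X + t. Camera axes: x right, y down, z forward; pixel columns grow to the right and rows downward; lengths in m; the calibration is good to about 2 mm. A picture is of the moment at which its call begins. get_calibration takes no time and is no camera call.
- hand_in(): hands the job in, once; it reports no verdict.
The state is a dict: "time_s": time; "q": joint angles; "dq": joint speeds; "joint_efforts": joint torques, N m; "eef_pos": TCP position; "eef_rot": TCP orientation; "wrist_force": force on the tool from outside, world axes, zero at the start; "torque": the same for the moment, N m; "opening": opening from 0.0 (shut) to 1.0 (fully open).
Only numpy, scipy, OpenCV 4.12 (cv2) and the standard library are available. Lean on these libraries where they do the work, as an engineer would, in place of code of your own. Each camera call takes 0.05 s, during which the arm holds its last target. There are 200 camera calls.

TASK

Light the repair and offer up the wing: first hang the little LED lantern by its handle on the hook of the chromed lamp bracket and let go of it. Then pick up the airplane's loose wing (its canopy makes a handy grip), carry it over the things on the bench without disturbing them, and finish while still holding it still and level about 1 cm above the brass saddle on the fuselage, centred on it, square across the fuselage with the red leading edge towards the nose, so that the fit can be checked; the wing must never touch the airplane.

Things in the scene. Friction and masses are not known exactly. Their poses are not given: they have to be found in the camera images.
- lantern: Loose round LED lantern, black and cream, 68 mm diameter, body 65 mm tall, 0.1 to 0.2 kg, standing upright. Over it stands a rigid red wire handle (does not fold), 9 mm thick: two uprights at own y = -42 and +42 mm and a straight horizontal top bar along own y, bar centre 130 mm above the origin. The opening under the bar is 75 mm wide and 60 mm high. Origin: centre of the underside; z up.
- lantern_bail (a point): Middle of the underside of the lantern's handle bar, 125.5 mm above the lantern's origin; axes as the lantern's.
- bracket: Fixed, locked chromed lamp bracket. Hook: level bar 8 mm thick along own x, centre line 230 mm above the bench, from a pivot at x = +90 mm (24 mm wide, top at 240) to x = -28, then an upturned tip ending at x = -42, top at 249 mm; its open end points to -x. Post 18 mm thick, 240 tall, at x = +140, y = +70 mm. Origin: on the bench under the hook seat; z up.
- hook_seat (a point): Top of the hook's bar where the lantern is to hang, 234 mm above the bench, 42 mm behind the end of the tip; axes as the bracket's.
- wing: Loose pale blue tin wing, lying flat: 56 mm (own x) by 180 mm (own y, the span) by 8 mm thick, 0.06 to 0.13 kg. On its middle stands the canopy, the grip: 44 mm long along x (from x = -18 to +26 mm), 28 mm wide along y, from 8 to 38 mm above the underside. The red-striped leading edge with the dark windscreen is at own -x. Origin: centre of the underside; z up.
- airplane: Pale blue tin airplane fuselage without wing, clamped in a wooden cradle; fixed. 250 mm long along own x, 56 mm diameter, axis 66 mm above the bench; red nose and brass propeller (90 mm, level) at own -x, red fin at own x = +91 to +125 mm up to 125 mm above the bench. Origin: on the bench under the middle of the saddle; z up.
- saddle (a point): Centre of the top face of the brass saddle (60 mm along x, 40 mm along y) on the fuselage, where the wing's underside centre belongs, 96 mm above the bench; axes as the airplane's: the wing's x and y are to point as these do.
- duck: Bystander: loose yellow celluloid duck, 88 mm long along own y, 48 mm wide, 80 mm tall. Origin: centre of the underside.
- rule_block: Bystander: loose steel block 36 x 70 x 45 mm with a steel rule (30 mm wide along y) standing upright in it, top 134 mm above the bench. Origin: centre of the underside.
- brass_vise: Bystander: loose brass hand vise lying on the bench, 103 mm long along own y, about 38 mm wide, 24 mm tall. Origin: on the bench under its middle.
- wing_front (a point): Middle of the wing's red leading edge, at own x = -28 mm, 4 mm above the underside; axes as the wing's.
There are look-alikes about, which are no part of the job. Of the things that look like the wing, take the one that is nearest to the robot's base at the start.

How it is judged:
On the way:
1. the lantern hangs by its handle on the bracket's hook, let go (contact force between lantern and bracket above 0.3 N and contact force between the fingers and lantern below 0.05 N and height (world z) of lantern between 0.09 and 0.13 m and distance between lantern_bail and hook_seat below 0.08 m and angle between lantern's own z axis and vertical below 0.35 rad), for 0.2 s.
At the end, for the whole second after the job is handed in: Lantern hangs near still on the hook by its handle, let go. The fingers hold the wing still, 4 to 20 mm above the saddle, centred within 8 mm, square and level within 0.1 rad, red edge to the nose, touching nothing else. Duck, rule block and vise within 20 mm of their starts, upright (all of step 1 and linear speed of lantern below 0.06 m/s and z of wing in the frame of saddle between 0.004 and 0.02 m and horizontal distance between wing and saddle below 0.008 m and angle between the y axis of wing and the y axis of saddle, either way round below 0.1 rad and x of wing_front in the frame of saddle below 0 m and angle between wing's own z axis and vertical below 0.1 rad and linear speed of wing below 0.02 m/s and contact force between wing and airplane below 0.05 N and contact force between the fingers and wing above 1 N and distance of each of duck, rule_block, brass_vise from where it was at the start of the episode below 0.02 m and angle between each of duck, rule_block, brass_vise's own z axis and vertical below 0.2 rad); the arm keeps its last pose, push and grip.
It fails at once if the wing touches the airplane (contact force between wing and airplane above 0.3 N).
It fails at once if the celluloid duck is disturbed (moved over 20 mm or tipped) (distance of duck from where it was at the start of the episode above 0.02 m or angle between duck's own z axis and vertical above 0.3 rad).
It fails at once if the steel rule block is disturbed (moved over 20 mm or tipped) (distance of rule_block from where it was at the start of the episode above 0.02 m or angle between rule_block's own z axis and vertical above 0.3 rad).
It fails at once if the brass hand vise is disturbed (moved over 20 mm or tipped) (distance of brass_vise from where it was at the start of the episode above 0.02 m or angle between brass_vise's own z axis and vertical above 0.3 rad).
It also fails if it takes over 72 s, if anything falls off the work surface, if the arm or the gripper's body presses on something with over 40 N, if the wrist force passes 120 N, or if a joint passes its speed limit or range.

## Working session

There is one attempt and no reset: what is moved stays moved. The work goes in short steps, Python scripts to look and compute and a tool call to move; the robot and the scene stay as the last step left them, time stands still between calls to the robot, and variables do not carry over. Pictures are saved under pics/ and viewed, about 8 in all and at most 12, crops included, and the job is handed in when it is done.

Besides the shell and the picture viewer there is one more tool, called after "Call:" as name(argument=value, ...) on one line, values as JSON. apply_moves: Moves the arm, as the interface text tells. Its arguments: {"type":"object","properties":{"moves":{"type":"array","items":{"type":"array","items":{"type":"array","items":{"type":"number"}}}}},"required":["moves"]}

```bash
mkdir -p pics
python3 - <<'E'
from bench import *
import cv2,numpy as np
for n in("scene","top"):
    im=camera(n); cv2.imwrite(f"pics/{n}0.png",cv2.resize(im[:,:,::-1],(800,600),interpolation=cv2.INTER_CUBIC)); cv2.imwrite(f"pics/raw_{n}.png",im[:,:,::-1])
    c=get_calibration(n); print(n,c, "campos",-np.array(c["R"]).T@np.array(c["t"]))
print(get_obs())
E
```

```text
scene {'vertical_fov': 56.80890320006726, 'cx': 255.7430416538289, 'cy': 194.985659969076, 'R': array([[ 0.65461034,  0.75595897, -0.00336596],
       [ 0.64140749, -0.55776188, -0.5267809 ],
       [-0.40010215,  0.34267727, -0.84999445]]), 't': array([-0.24551239, -0.32865123,  1.68634486])} campos [ 1.04622451 -0.5755839   1.25943019]
top {'vertical_fov': 48.06432279214324, 'cx': 255.37288849233843, 'cy': 189.4075529862686, 'R': array([[ 0.00719876, -0.99994436, -0.00771057],
       [-0.99329284, -0.0062606 , -0.11545619],
       [ 0.1154015 ,  0.00848999, -0.99328265]]), 't': array([-0.15631975,  0.56585218,  1.36363382])} campos [ 0.40581685 -0.16434573  1.41859963]
{'time_s': 0.1, 'q': array([ 1.05869574e+00,  1.81462024e-01,  1.60794914e+00,  2.70280374e-05,
        1.35381414e+00, -2.06314087e-01]), 'dq': array([ 0.00023216, -0.00236238, -0.00208816,  0.00126138, -0.00190801,
        0.00017548]), 'joint_efforts': array([ 9.12730538e-04, -4.45878911e+01, -3.52242923e+01, -3.88618782e-04,
        3.97033029e-03,  3.76085688e-05]), 'eef_pos': array([0.1728384 , 0.54789579, 0.24945701]), 'eef_rot': array([-2.99316625e-04,  1.52301098e-01,  9.88333804e-01, -7.59583789e-04]), 'wrist_force': array([ 0.69652684, -0.13918105,  0.43747876]), 'torque': array([-0.01821005, -0.01146097, -0.05418324]), 'opening': 1.000888484818979}
```

View pics/scene0.png

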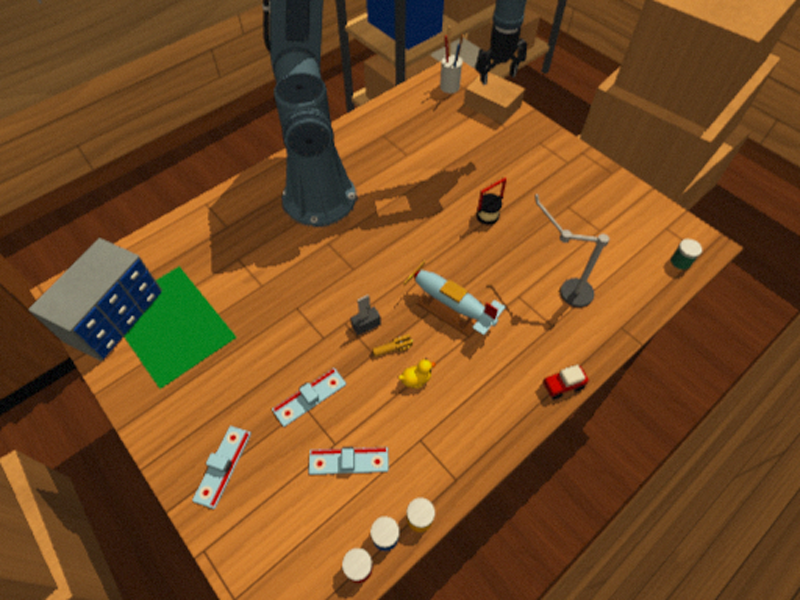

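View pics/top0.png

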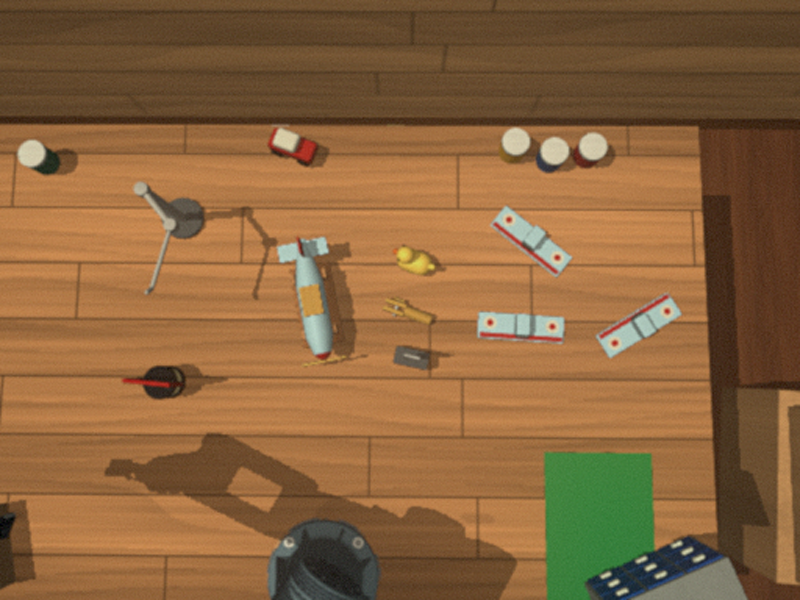

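```bash
cat > h.py <<'E'
from bench import *
import cv2,numpy as np
def K(n):
    c=get_calibration(n); return 192/np.tan(np.radians(c["vertical_fov"]/2)),c
def proj(n,X):
    f,c=K(n); p=np.atleast_2d(X)@np.array(c["R"]).T+c["t"]
    return np.c_[f*p[:,0]/p[:,2]+c["cx"],f*p[:,1]/p[:,2]+c["cy"]]
def back(n,uv,z):
    f,c=K(n); R=np.array(c["R"]); C=-R.T@np.array(c["t"])
    d=R.T@np.array([(uv[0]-c["cx"])/f,(uv[1]-c["cy"])/f,1]); return C+d*(z-C[2])/d[2]
def crop(im,x0,y0,x1,y1,w,h):
    o=cv2.resize(im[y0:y1,x0:x1],(w,h),interpolation=cv2.INTER_CUBIC)
    for i in range(0,x1-x0,10):
        X=int(i*w/(x1-x0)); cv2.line(o,(X,0),(X,6),(255,255,255),1); cv2.putText(o,str(x0+i),(X+1,14),0,.3,(255,255,255),1)
    for i in range(0,y1-y0,10):
        Y=int(i*h/(y1-y0)); cv2.line(o,(0,Y),(6,Y),(255,255,255),1); cv2.putText(o,str(y0+i),(7,Y+4),0,.3,(255,255,255),1)
    return o
E
python3 - <<'E'
from h import *
t=cv2.imread("pics/raw_top.png"); s=cv2.imread("pics/raw_scene.png")
cv2.imwrite("pics/c1.png",np.vstack([np.hstack([crop(t,70,110,140,260,280,600),crop(t,170,145,235,245,390,600)])]))
cv2.imwrite("pics/c2.png",np.hstack([crop(s,300,110,395,200,475,450),crop(s,258,165,323,215,325,250) if 0 else crop(s,258,165,323,255,325,450)]))
# rough
r=lambda u,v:((u+.5)/1.5625-.5,(v+.5)/1.5625-.5)
for n,u,v,z in [("lantern handle L",124,380,.13),("handle R",168,384,.13),("saddle",312,300,.096),("wing",521,327,.008),("hook tip",149,291,.249),("pivot",170,222,.235),("post",140,188,.24),("duck",412,260,.04),("vise",410,310,.012),("rule",412,355,.045)]:
    print(n,back("top",r(u,v),z).round(3))
# wing masks
h=cv2.cvtColor(t,cv2.COLOR_BGR2HSV)
for y in (200,209,218): print([tuple(t[y,x]) for x in (312,320,328,340,350,358)])
print("saddle px",t[192,200],s[187,290])
E
```

```text
lantern handle L [0.391 0.37  0.13 ]
handle R [0.384 0.286 0.13 ]
saddle [0.551 0.02  0.096]
wing [ 0.506 -0.408  0.008]
hook tip [0.548 0.285 0.249]
pivot [0.675 0.259 0.235]
post [0.736 0.315 0.24 ]
duck [ 0.642 -0.178  0.04 ]
vise [ 0.54  -0.175  0.012]
rule [ 0.445 -0.179  0.045]
[(np.uint8(182), np.uint8(191), np.uint8(171)), (np.uint8(142), np.uint8(155), np.uint8(156)), (np.uint8(110), np.uint8(136), np.uint8(167)), (np.uint8(59), np.uint8(96), np.uint8(137)), (np.uint8(76), np.uint8(125), np.uint8(185)), (np.uint8(75), np.uint8(126), np.uint8(185))]
[(np.uint8(173), np.uint8(205), np.uint8(214)), (np.uint8(194), np.uint8(204), np.uint8(178)), (np.uint8(182), np.uint8(194), np.uint8(171)), (np.uint8(120), np.uint8(130), np.uint8(118)), (np.uint8(153), np.uint8(187), np.uint8(210)), (np.uint8(185), np.uint8(201), np.uint8(181))]
[(np.uint8(65), np.uint8(115), np.uint8(171)), (np.uint8(61), np.uint8(110), np.uint8(159)), (np.uint8(96), np.uint8(129), np.uint8(168)), (np.uint8(114), np.uint8(132), np.uint8(154)), (np.uint8(102), np.uint8(116), np.uint8(165)), (np.uint8(104), np.uint8(111), np.uint8(175))]
saddle px [ 75 149 196] [ 21 140 206]
```

View pics/c1.png

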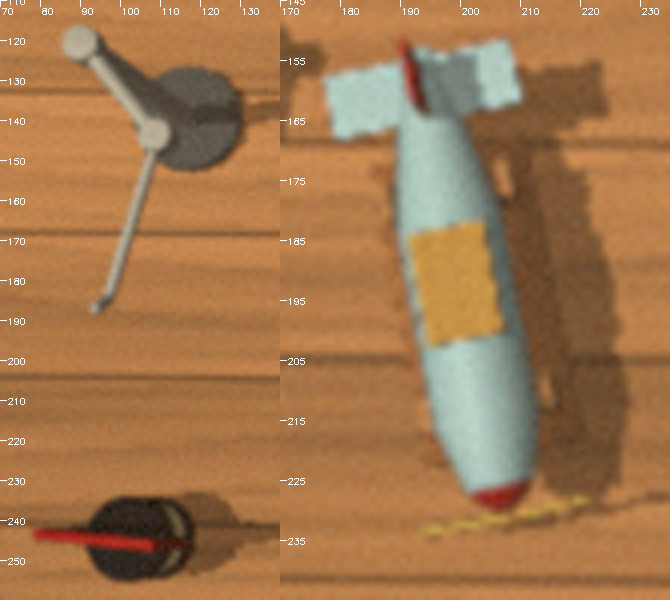

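View pics/c2.png

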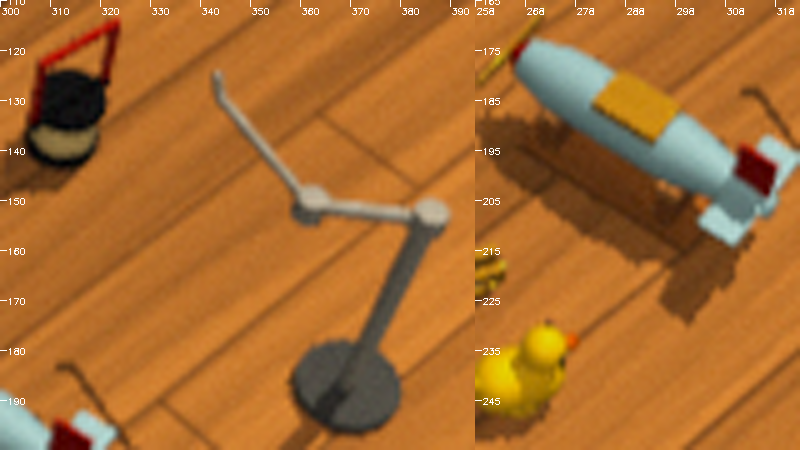

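```bash
cat > fit.py <<'E'
from h import *
from scipy.optimize import least_squares
def fit(obs,x0):  # obs: (cam,u,v,local)
    def res(p):
        c,s=np.cos(p[2]),np.sin(p[2]); r=[]
        for n,u,v,l in obs:
            X=[p[0]+c*l[0]-s*l[1],p[1]+s*l[0]+c*l[1],l[2]]
            r+=list(proj(n,X)[0]-[u-.45,v-.45])
        return r
    o=least_squares(res,x0); return o.x,np.round(o.fun,1)
E
python3 - <<'E'
from fit import *
T,S="top","scene"
print("bracket",fit([(T,108.3,143.2,(.09,0,.24)),(T,90,120.5,(.14,.07,.24)),(T,93.5,186.8,(-.042,0,.247)),(S,362.2,149.2,(.09,0,.24)),(S,386.2,152.4,(.14,.07,.24)),(S,343.4,124.6,(-.042,0,.249))],[.6,.28,-.2]))
print("lantern",fit([(T,78.5,243.5,(0,.0465,.13)),(T,108.3,246.5,(0,-.0465,.13)),(S,308,123,(0,-.0465,.13)),(S,323.6,114.4,(0,.0465,.13))],[.39,.33,0]))
q=[(.03,.02,.096),(.03,-.02,.096),(-.03,-.02,.096),(-.03,.02,.096)]
uv=[(191.7,184.2),(204,182),(207.3,200),(195.3,202.8)]; us=[(299,184.6),(294.2,193.6),(281.6,185.6),(287.8,179)]
print("plane",fit([(T,*a,b) for a,b in zip(uv,q)]+[(S,*a,b) for a,b in zip(us,q)],[.55,.02,0]))
t=cv2.imread("pics/raw_top.png"); s=cv2.imread("pics/raw_scene.png")
cv2.imwrite("pics/c3.png",np.hstack([crop(t,300,190,370,230,420,240),crop(s,170,230,226,276,336,276)[:240]]))
E
```

```text
bracket (array([ 0.58551207,  0.28167776, -0.25336287]), array([ 0.2, -0.4,  0. , -0.7, -0.1,  1. ,  0.3,  0.4,  0.2,  0.1, -0.5,
       -0.7]))
lantern (array([ 0.38768493,  0.32934976, -0.09060939]), array([-0.6, -0.2,  0.5, -0.1, -0.6,  0.2,  0.2, -0.5]))
plane (array([0.55190708, 0.022346  , 0.22118915]), array([-0.8, -0.3, -0.5, -0.8,  0.1, -0. , -0.6, -0.1,  0.2,  1.6, -0.6,
       -0.5, -0.8, -0.1, -1.4, -0.3]))
```

View pics/c3.png

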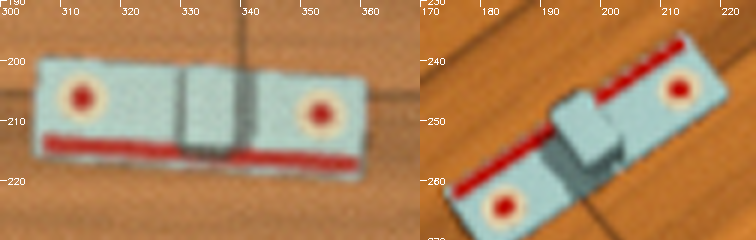

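```bash
cat > go.py <<'E'
from h import *
from scipy.spatial.transform import Rotation as Ro
def go(pos,yaw,base=None):
    """tool pointing down with tool y axis at world yaw (mod pi)"""
    o=get_obs(); q=o["eef_rot"]; R=Ro.from_quat([q[1],q[2],q[3],q[0]]); p=o["eef_pos"]
    best=None
    for y in (yaw,yaw+np.pi):
        Y=np.array([np.cos(y),np.sin(y),0]); Z=np.array([0,0,-1.]); X=np.cross(Y,Z)
        rv=(R.inv()*Ro.from_matrix(np.c_[X,Y,Z])).as_rotvec()
        if best is None or np.linalg.norm(rv)<np.linalg.norm(best): best=rv
    print("shift cm",(R.inv().apply(np.array(pos)-p)*100).round(2),"rv",best.round(3),"q6",o["q"][5].round(2),"t",o["time_s"].round(2) if hasattr(o["time_s"],'round') else o["time_s"],"op",round(o["opening"],3),"pos",p.round(4),"F",o["wrist_force"].round(2))
E
python3 - <<'E'
from fit import *
from go import go
T,S="top","scene"
A,B,C,D=(.028,.09,.008),(.028,-.09,.008),(-.028,-.09,.008),(-.028,.09,.008)
print("wing",fit([(T,306.7,199.5,A),(T,361,203,B),(T,360,219.3,C),(T,306,215.6,D),(S,174.5,261.7,C),(S,214.3,235.5,D),(S,221.3,245.3,A)],[.5,-.4,0]))
q=[(.03,.02,.096),(.03,-.02,.096),(-.03,-.02,.096),(-.03,.02,.096)]
uv=[(191.7,184.2),(204,182),(207.3,200),(195.3,202.8)]; us=[(299,184.6),(294.2,193.6),(281.6,185.6),(287.8,179)]
a,b=back(T,(193.7,233.3),.066),back(T,(221.2,227.3),.066); print("prop",a,b,np.arctan2((b-a)[0],-(b-a)[1]))
print("nose pred",proj(T,[.552-.125*np.cos(.22),.0223-.125*np.sin(.22),.066]),"obs 206.3 229.2")
print(Ro:=None)
go([.3857,.3074,.22],-.09)
go([.3857,.3074,.132],-.09)
E
```

```text
wing (array([ 0.50771496, -0.40594605, -0.06172996]), array([-0.6, -0.7, -0. , -0.5,  0.3,  0.3, -0.8,  0.2, -1.3,  0.1, -0.8,
       -0.4,  0.4,  0.4]))
prop [0.4234907  0.03919234 0.066     ] [ 0.44279891 -0.04660001  0.066     ] 0.22136919361230306
nose pred [[207.84451843 231.30615993]] obs 206.3 229.2
None
shift cm [-27.54 -16.52   2.96] rv [-2.000e-03  1.000e-03  1.355e+00] q6 -0.21 t 0.1 op 1.001 pos [0.1728 0.5479 0.2495] F [ 0.7  -0.14  0.44]
shift cm [-27.54 -16.51  11.76] rv [-2.000e-03  1.000e-03  1.355e+00] q6 -0.21 t 0.1 op 1.001 pos [0.1728 0.5479 0.2495] F [ 0.7  -0.14  0.44]
```

Call:
apply_moves(moves=[[[-27.5,-16.5,1,0,0,1.355,1],[-27.5,-16.5,1,0,0,1.355,1],[-27.5,-16.5,1,0,0,1.355,1],[-27.5,-16.5,1,0,0,1.355,1],[-27.5,-16.5,1,0,0,1.355,1],[-27.5,-16.5,1,0,0,1.355,1],[-27.5,-16.5,1,0,0,1.355,1],[-27.5,-16.5,1,0,0,1.355,1]]])

```text
time_s: 0.9
eef_pos: [0.3875, 0.3056, 0.2398]
eef_rot: [0.0, 0.688, 0.726, -0.0]
wrist_force: [0.0, 0.7, 1.1]
opening: 1.001
```

Call:
apply_moves(moves=[[[0,0,0,0,0,0.15,1],[0,0,0,0,0,0.15,1],[0,0,0,0,0,0.15,1],[0,0,0,0,0,0.15,1]]])

```text
time_s: 1.3
eef_pos: [0.3854, 0.3083, 0.2401]
eef_rot: [-0.0, 0.735, 0.678, -0.0]
wrist_force: [-0.1, 0.1, -0.0]
opening: 1.001
```

Run:
```python
from go import *
go([.3857,.3074,.132],-.09)
cv2.imwrite("pics/x.png",camera("top")[:,:,::-1])
```

```text
shift cm [-0.09  0.04 10.81] rv [-0.     0.     0.008] q6 0.52 t 1.3 op 1.001 pos [0.3854 0.3083 0.2401] F [-0.14  0.13 -0.03]
```

Call:
apply_moves(moves=[[[-0.1,0,4,0,0,0,1],[-0.1,0,7.5,0,0,0,1],[-0.1,0,10.8,0,0,0,1],[-0.1,0,10.8,0,0,0,0],[-0.1,0,10.8,0,0,0,0],[-0.1,0,10.8,0,0,0,0],[-0.1,0,10.8,0,0,0,0],[-0.1,0,10.8,0,0,0,0]]])

```text
time_s: 2.15
eef_pos: [0.3865, 0.3077, 0.1338]
eef_rot: [0.0, 0.736, 0.677, 0.001]
wrist_force: [-0.6, -0.2, 0.2]
opening: 0.144
```

Call:
apply_moves(moves=[[[0,0,0,0,0,0,0],[0,0,-2,0,0,0,0],[0,0,-4,0,0,0,0],[0,0,-4,0,0,0,0]]])

```text
time_s: 2.55
eef_pos: [0.3873, 0.308, 0.1749]
eef_rot: [0.001, 0.736, 0.676, 0.003]
wrist_force: [0.8, -0.1, -0.3]
opening: 0.077
```

Run:
```python
from go import *
go([.3857,.3074,.132],-.09)
t=camera("top")[:,:,::-1];s=camera("scene")[:,:,::-1]
cv2.imwrite("pics/g1.png",np.hstack([crop(t,60,190,150,270,360,320),crop(s,260,60,360,160,400,400)[:320]]))
```

```text
shift cm [-0.09 -0.17  4.29] rv [ 0.005 -0.003  0.005] q6 0.52 t 2.55 op 0.077 pos [0.3873 0.308  0.1749] F [ 0.85 -0.11 -0.3 ]
```

View pics/g1.png

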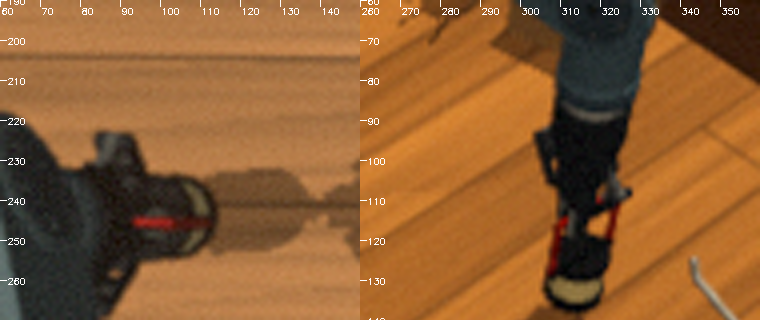

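Run:
```python
from go import *
go([.483,.2855,.272],-.253)
```

```text
shift cm [-1.34  9.89 -9.97] rv [ 0.001 -0.     0.168] q6 0.52 t 2.65 op 0.079 pos [0.3856 0.3072 0.1722] F [ 0.28 -0.59 -2.06]
```

Call:
apply_moves(moves=[[[0,0,-3,0,0,0,0],[0,0,-7,0,0,0.04,0],[-0.3,2,-10,0,0,0.08,0],[-0.7,5,-10,0,0,0.12,0],[-1.1,8,-10,0,0,0.168,0],[-1.34,9.9,-10,0,0,0.168,0],[-1.34,9.9,-10,0,0,0.168,0],[-1.34,9.9,-10,0,0,0.168,0]]])

```text
time_s: 3.45
eef_pos: [0.4823, 0.2851, 0.2705]
eef_rot: [-0.001, 0.791, 0.612, -0.002]
wrist_force: [-0.4, -0.6, -1.7]
opening: 0.081
```

Run:
```python
from go import *
go([.580,.2604,.272],-.253)
t=camera("top")[:,:,::-1];s=camera("scene")[:,:,::-1]
cv2.imwrite("pics/g2.png",np.hstack([crop(t,60,100,150,260,315,560),crop(s,270,50,400,220,428,560)]))
f=proj("scene",[.5855,.2817,.234]);print(f)
```

```text
shift cm [ 0.06 10.08 -0.18] rv [-0.003  0.002 -0.001] q6 0.58 t 3.45 op 0.081 pos [0.4823 0.2851 0.2705] F [-0.37 -0.63 -1.72]
[[347.78827054 133.56691374]]
```

View pics/g2.png

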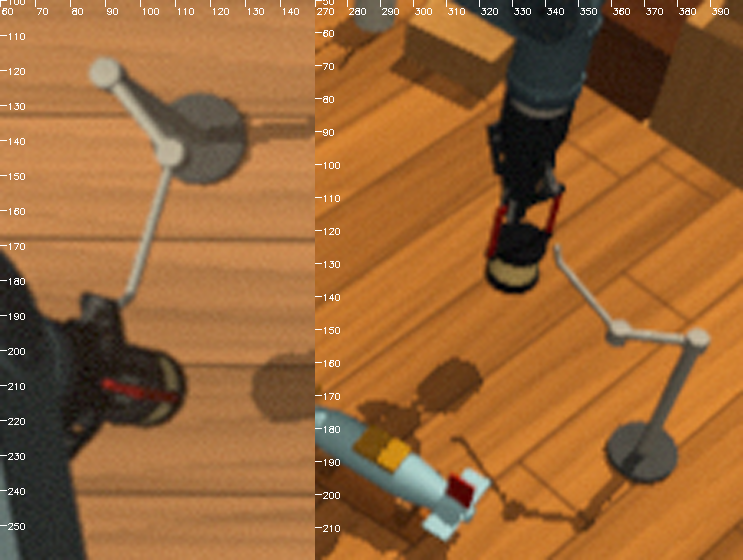

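Run:
```python
from go import *
R=np.array([[np.cos(-.253),-np.sin(-.253)],[np.sin(-.253),np.cos(-.253)]])
c=np.array([.4823,.2851])+R@[0,.0217]
for l in(-.0465,.0465,-.042,.042):
    p=[*(c+R@[0,l]),.267]; print(l,proj("top",p).round(1),proj("scene",p).round(1))
print("base",proj("scene",[*c,.135]).round(1),proj("top",[*c,.2]).round(1))
```

```text
-0.0465 [[100.4 211.9]] [[324.4 114.1]]
0.0465 [[ 67.4 203.1]] [[344.7 106.3]]
-0.042 [[ 98.8 211.5]] [[325.4 113.7]]
0.042 [[ 69.  203.5]] [[343.8 106.6]]
base [[328.8 133.2]] [[ 93.4 209.2]]
```

Call:
apply_moves(moves=[[[0,1.5,-0.2,0,0,0,0],[0,3.5,-0.2,0,0,0,0],[0,5.5,-0.2,0,0,0,0],[0,7.5,-0.2,0,0,0,0],[0,9.2,-0.2,0,0,0,0],[0,10.1,-0.2,0,0,0,0],[0,10.1,-0.2,0,0,0,0],[0,10.1,-0.2,0,0,0,0]]])

```text
time_s: 4.35
eef_pos: [0.5805, 0.2603, 0.2741]
eef_rot: [-0.0, 0.791, 0.612, -0.0]
wrist_force: [-0.7, 0.3, -1.2]
opening: 0.077
```

Call:
apply_moves(moves=[[[0,0,0.8,0,0,0,0],[0,0,1.6,0,0,0,0],[0,0,2.4,0,0,0,0],[0,0,2.7,0,0,0,0],[0,0,2.7,0,0,0,0],[0,0,2.7,0,0,0,0]]])

```text
time_s: 4.95
eef_pos: [0.5809, 0.2602, 0.2474]
eef_rot: [0.0, 0.791, 0.612, 0.0]
wrist_force: [-0.2, 0.7, -0.9]
opening: 0.074
```

Run:
```python
from go import *
go([.580,.2604,.24],-.253)
t=camera("top")[:,:,::-1];s=camera("scene")[:,:,::-1]
cv2.imwrite("pics/g3.png",np.hstack([crop(t,60,100,150,230,345,500),crop(s,310,70,400,180,409,500)]))
```

```text
shift cm [-0.   -0.09  0.74] rv [ 0. -0.  0.] q6 0.49 t 4.95 op 0.074 pos [0.5809 0.2602 0.2474] F [-0.23  0.72 -0.85]
```

View pics/g3.png

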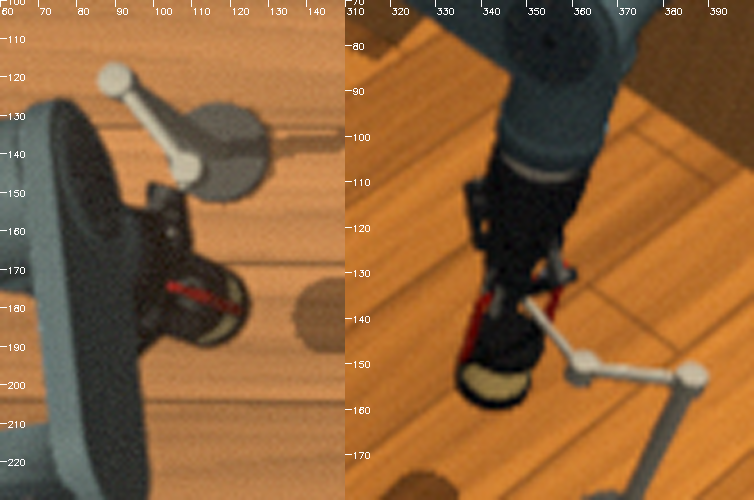

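Call:
apply_moves(moves=[[[0,0,0.2,0,0,0,0],[0,0,0.4,0,0,0,0],[0,0,0.4,0,0,0,0]]])

```text
time_s: 5.35
eef_pos: [0.5807, 0.2601, 0.2429]
eef_rot: [-0.0, 0.791, 0.612, -0.0]
wrist_force: [-0.5, -0.1, -1.5]
opening: 0.078
```

Call:
apply_moves(moves=[[[0,0,0.1,0,0,0,0],[0,0,0.2,0,0,0,0],[0,0,0.2,0,0,0,0]]])

```text
time_s: 5.65
eef_pos: [0.5811, 0.2602, 0.2418]
eef_rot: [0.0, 0.791, 0.612, 0.0]
wrist_force: [-1.0, -0.3, 1.7]
opening: 0.079
```

Call:
apply_moves(moves=[[[0,0,0,0,0,0,0.1],[0,0,0,0,0,0,0.15],[0,0,0,0,0,0,0.2],[0,0,0,0,0,0,0.3],[0,0,0,0,0,0,0.4],[0,0,0,0,0,0,0.45],[0,0,0,0,0,0,0.5],[0,0,0,0,0,0,0.5]]])

```text
time_s: 6.45
eef_pos: [0.5809, 0.2602, 0.2413]
eef_rot: [0.0, 0.791, 0.612, -0.0]
wrist_force: [0.2, -0.1, 0.9]
opening: 0.498
```

Call:
apply_moves(moves=[[[0,0,-0.5,0,0,0,0.5],[0,0,-1.5,0,0,0,0.5],[0,0,-3,0,0,0,0.5],[0,0,-6,0,0,0,0.5],[0,0,-9,0,0,0,0.5],[0,0,-9,0,0,0,0.5]]])

```text
time_s: 7.05
eef_pos: [0.5831, 0.2608, 0.3389]
eef_rot: [0.002, 0.791, 0.612, 0.005]
wrist_force: [-0.8, 0.1, 0.3]
opening: 0.502
```

Run:
```python
from go import *
go([.45,.10,.33],-.06-np.pi/2)
s=camera("scene")[:,:,::-1];t=camera("top")[:,:,::-1]
cv2.imwrite("pics/g4.png",np.hstack([crop(t,60,100,150,230,345,500),crop(s,310,70,400,180,409,500)]))
```

```text
shift cm [-18.9   -8.87   0.7 ] rv [ 0.005 -0.011  1.378] q6 0.49 t 7.05 op 0.502 pos [0.5831 0.2608 0.3389] F [-0.81  0.05  0.32]
```

View pics/g4.png

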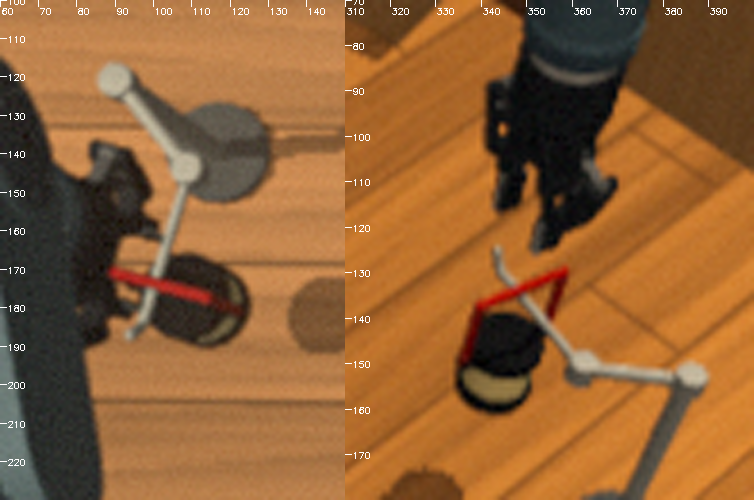

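Run:
```python
from go import *
go([.5117,-.4061,.20],-.0617-np.pi/2)
go([.5117,-.4061,.30],-.0617-np.pi/2)
```

```text
shift cm [-66.29   9.88  13.29] rv [ 0.002 -0.004  1.38 ] q6 0.49 t 7.15 op 0.503 pos [0.5815 0.2604 0.3337] F [-0.27  0.27  0.39]
shift cm [-66.28   9.91   3.29] rv [ 0.002 -0.004  1.38 ] q6 0.49 t 7.15 op 0.503 pos [0.5815 0.2604 0.3337] F [-0.27  0.27  0.39]
```

Call:
apply_moves(moves=[[[-66.3,9.9,3.3,0,0,1.38,0.5],[-66.3,9.9,3.3,0,0,1.38,0.5],[-66.3,9.9,3.3,0,0,1.38,0.5],[-66.3,9.9,3.3,0,0,1.38,0.6],[-66.3,9.9,3.3,0,0,1.38,0.7],[-66.3,9.9,3.3,0,0,1.38,0.8],[-66.3,9.9,3.3,0,0,1.38,0.9],[-66.3,9.9,3.3,0,0,1.38,1]]])

```text
time_s: 7.95
eef_pos: [0.538, -0.1388, 0.3108]
eef_rot: [-0.0, 0.998, 0.056, -0.001]
wrist_force: [0.8, -0.9, 0.7]
opening: 1.002
```

Run:
```python
from go import *
go([.5117,-.4061,.15],-.0617-np.pi/2)
```

```text
shift cm [-5.57 26.29 16.06] rv [-0.001  0.001  0.173] q6 0.99 t 7.95 op 1.002 pos [ 0.538  -0.1388  0.3108] F [ 0.78 -0.86  0.67]
```

Call:
apply_moves(moves=[[[-1.1,5,0,0,0,0.15,1],[-2.2,10,0,0,0,0.173,1],[-3.3,15,2,0,0,0.173,1],[-4.3,20,5,0,0,0.173,1],[-5.2,24,8,0,0,0.173,1],[-5.6,26.3,12,0,0,0.173,1],[-5.6,26.3,16,0,0,0.173,1],[-5.6,26.3,16,0,0,0.173,1]]])

```text
time_s: 8.75
eef_pos: [0.5096, -0.4021, 0.142]
eef_rot: [-0.006, 1.0, -0.029, -0.006]
wrist_force: [-0.9, 2.0, -1.1]
opening: 0.999
```

Run:
```python
from go import *
go([.5117,-.4061,.033],-.0617-np.pi/2)
```

```text
shift cm [ 0.37  0.52 10.89] rv [-0.012  0.012  0.004] q6 0.78 t 8.75 op 0.999 pos [ 0.5096 -0.4021  0.142 ] F [-0.94  2.01 -1.06]
```

Call:
apply_moves(moves=[[[0,0,0,0,0,0,1],[0,0,0,0,0,0,1],[0,0,0,0,0,0,1]]])

```text
time_s: 9.05
eef_pos: [0.516, -0.4054, 0.1552]
eef_rot: [0.002, 1.0, -0.027, 0.002]
wrist_force: [-0.1, -0.1, -0.4]
opening: 0.995
```

Run:
```python
from go import *
go([.5117,-.4061,.033],-.0617-np.pi/2)
t=camera("top")[:,:,::-1];s=camera("scene")[:,:,::-1]
cv2.imwrite("pics/w1.png",np.hstack([crop(t,290,170,370,240,400,350),crop(s,160,210,240,280,400,350)]))
```

```text
shift cm [-0.47  0.05 12.22] rv [ 0.004 -0.004  0.008] q6 0.78 t 9.05 op 0.995 pos [ 0.516  -0.4054  0.1552] F [-0.12 -0.1  -0.41]
```

Call:
apply_moves(moves=[[[-0.3,0,4,0,0,0.008,1],[-0.4,0,8,0,0,0.008,1],[-0.4,0,11,0,0,0.008,1],[-0.4,0,12.2,0,0,0.008,1],[-0.4,0,12.2,0,0,0.008,1],[-0.4,0,12.2,0,0,0.008,1]]])

```text
time_s: 9.75
eef_pos: [0.5115, -0.4056, 0.0316]
eef_rot: [0.001, 1.0, -0.031, 0.001]
wrist_force: [0.1, -0.2, 0.2]
opening: 1.002
```

Call:
apply_moves(moves=[[[0,0,0,0,0,0,0],[0,0,0,0,0,0,0],[0,0,0,0,0,0,0],[0,0,0,0,0,0,0],[0,0,0,0,0,0,0],[0,0,0,0,0,0,0]]])

```text
time_s: 10.35
eef_pos: [0.5108, -0.4052, 0.0305]
eef_rot: [0.0, 0.999, -0.032, 0.0]
wrist_force: [1.0, -0.4, 5.7]
opening: 0.315
```

Run:
```python
from go import *
go([.5117,-.4061,.033],-.0617-np.pi/2)
```

```text
shift cm [ 0.09  0.09 -0.25] rv [ 0.001 -0.001 -0.002] q6 0.78 t 10.35 op 0.315 pos [ 0.5108 -0.4052  0.0305] F [ 0.97 -0.35  5.7 ]
```

Call:
apply_moves(moves=[[[0,0,-1,0,0,0,0],[0,0,-4,0,0,0,0],[0,0,-8,0,0,0,0],[0,0,-12,0,0,0,0],[0,0,-16,0,0,0,0],[0,0,-18,0,0,0,0],[0,0,-18,0,0,0,0],[0,0,-18,0,0,0,0]]])

```text
time_s: 11.15
eef_pos: [0.5101, -0.4044, 0.2092]
eef_rot: [-0.0, 1.0, -0.032, -0.0]
wrist_force: [0.6, 0.1, -2.3]
opening: 0.318
```

Run:
```python
from go import *
go([.555,.023,.21],.22+np.pi/2)
```

```text
shift cm [  1.78 -42.94  -0.07] rv [-0.     0.    -0.283] q6 0.78 t 11.15 op 0.318 pos [ 0.5101 -0.4044  0.2092] F [ 0.58  0.07 -2.3 ]
```

Call:
apply_moves(moves=[[[0.1,-2,0,0,0,0,0],[0.2,-6,0,0,0,0,0],[0.4,-10,0,0,0,0,0],[0.5,-14,0,0,0,0,0],[0.7,-18,0,0,0,-0.05,0],[0.9,-22,0,0,0,-0.1,0],[1.1,-26,0,0,0,-0.15,0],[1.2,-28,0,0,0,-0.2,0]]])

```text
time_s: 11.95
eef_pos: [0.5384, -0.1213, 0.2072]
eef_rot: [-0.002, 0.997, 0.071, -0.002]
wrist_force: [-0.3, -0.2, -1.4]
opening: 0.315
```

Run:
```python
from go import *
go([.555,.023,.21],.22+np.pi/2)
```

```text
shift cm [  3.67 -14.05  -0.24] rv [-0.004  0.004 -0.079] q6 0.99 t 11.95 op 0.315 pos [ 0.5384 -0.1213  0.2072] F [-0.27 -0.17 -1.4 ]
```

Call:
apply_moves(moves=[[[0.6,-2,0,0,0,-0.02,0],[1.6,-6,0,0,0,-0.08,0],[2.7,-10,0,0,0,-0.08,0],[3.4,-12.8,0,0,0,-0.08,0],[3.7,-13.9,0,0,0,-0.08,0],[3.7,-13.9,0,0,0,-0.08,0],[3.7,-13.9,0,0,0,-0.08,0]]])

```text
time_s: 12.65
eef_pos: [0.5571, 0.0164, 0.2086]
eef_rot: [0.0, 0.994, 0.108, -0.001]
wrist_force: [1.1, -0.3, -0.6]
opening: 0.318
```

Run:
```python
from go import *
go([.555,.023,.165],.22+np.pi/2)
t=camera("top")[:,:,::-1];s=camera("scene")[:,:,::-1]
cv2.imwrite("pics/w2.png",np.hstack([crop(t,160,140,240,240,400,500),crop(s,240,130,320,230,400,500)]))
```

```text
shift cm [-0.05 -0.69  4.36] rv [-0.     0.002 -0.003] q6 1.17 t 12.65 op 0.318 pos [0.5571 0.0164 0.2086] F [ 1.09 -0.33 -0.6 ]
```

View pics/w2.png

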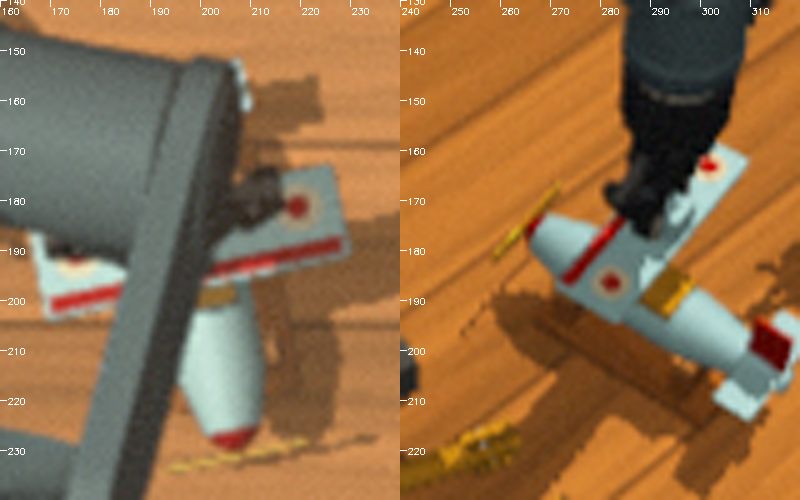

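Run:
```python
from fit import *
T,S="top","scene"
o=get_obs();print(o["eef_pos"])
for z in (.182,.186,.190):
    A,B,C,D=(.028,.09,z),(.028,-.09,z),(-.028,-.09,z),(-.028,.09,z)
    x,r=fit([(T,229,191,C),(T,226,172.6,B),(T,169.6,203.6,D),(S,273,187,C),(S,285,194.4,B),(S,309.6,162.6,A),(S,303,158.2,D)],[.55,.02,.2])
    print(z,x,(r**2).sum(),r)
```

```text
[0.55747238 0.01556617 0.20916459]
0.182 [0.55742622 0.01734522 0.19635603] 35.56 [ 0.1 -0.6 -0.4 -1.  -1.8 -1.5 -1.8 -0.  -1.2  0.6  1.9  0.4 -3.8 -2.3]
0.186 [0.55783183 0.01630674 0.19490455] 40.10999999999999 [ 0.3 -0.9 -0.1 -1.3 -1.8 -1.8 -1.9 -0.4 -1.3  0.2  2.   0.  -3.7 -2.8]
0.19 [0.55823662 0.01526912 0.19344573] 46.67 [ 0.6 -1.1  0.1 -1.7 -1.7 -2.1 -2.  -0.9 -1.4 -0.2  2.  -0.4 -3.7 -3.2]
```

Run:
```python
from fit import *
T,S="top","scene"
for z in (.18,.186):
    A,B,C,D=(.028,.09,z),(.028,-.09,z),(-.028,-.09,z),(-.028,.09,z)
    x,r=fit([(T,229,191,C),(T,226,172.6,B),(T,169.6,203.6,D),(S,273,187,C),(S,285,194.4,B),(S,309.6,162.6,A)],[.55,.02,.2])
    print(z,x,(r**2).sum(),r)
from go import go
go([.555,.023,.165],.22+np.pi/2)
```

```text
0.18 [0.55436743 0.01709571 0.22961545] 8.78 [ 0.3 -0.6 -0.8 -0.8 -1.1  0.5 -1.9  0.3 -1.   0.6  0.7 -0.2]
0.186 [0.55475069 0.01572096 0.22895607] 10.71 [ 0.6 -0.9 -0.5 -1.2 -1.1  0.2 -2.  -0.3 -1.1  0.   0.7 -0.9]
shift cm [-0.08 -0.78  4.42] rv [ 0.     0.001 -0.005] q6 1.17 t 12.75 op 0.319 pos [0.5575 0.0156 0.2092] F [ 0.24  0.25 -1.85]
```

Call:
apply_moves(moves=[[[0,-0.4,0.5,0,0,0,0],[-0.1,-0.8,1.5,0,0,0,0],[-0.1,-0.8,3,0,0,0,0],[-0.1,-0.8,4.5,0,0,0,0],[-0.1,-0.8,5.5,0,0,0,0],[-0.1,-0.8,5.9,0,0,0,0],[-0.1,-0.8,5.9,0,0,0,0],[-0.1,-0.8,5.9,0,0,0,0]]])

```text
time_s: 13.55
eef_pos: [0.5554, 0.0243, 0.1509]
eef_rot: [0.0, 0.994, 0.108, 0.0]
wrist_force: [0.5, 0.4, -1.0]
opening: 0.317
```

Run:
```python
from go import *
go([.555,.023,.1375],.22+np.pi/2)
```

```text
shift cm [-0.07  0.11  1.34] rv [ 0.    -0.001 -0.003] q6 1.18 t 13.55 op 0.317 pos [0.5554 0.0243 0.1509] F [ 0.52  0.42 -0.98]
```

Call:
apply_moves(moves=[[[0,0,0.4,0,0,0,0],[-0.1,0.1,0.8,0,0,0,0],[-0.1,0.1,1.2,0,0,0,0],[-0.1,0.1,1.3,0,0,0,0],[-0.1,0.1,1.3,0,0,0,0],[-0.1,0.1,1.3,0,0,0,0],[-0.1,0.1,1.3,0,0,0,0]]])

```text
time_s: 14.25
eef_pos: [0.5544, 0.0231, 0.1378]
eef_rot: [0.0, 0.994, 0.108, 0.0]
wrist_force: [-0.3, -0.6, -0.1]
opening: 0.315
```

Run:
```python
from go import *
go([.555,.023,.1375],.22+np.pi/2)
t=camera("top")[:,:,::-1];s=camera("scene")[:,:,::-1]
cv2.imwrite("pics/w3.png",np.hstack([crop(t,160,140,240,240,400,500),crop(s,240,130,320,230,400,500)]))
```

```text
shift cm [0.05 0.03 0.03] rv [ 0.    -0.    -0.003] q6 1.18 t 14.25 op 0.315 pos [0.5544 0.0231 0.1378] F [-0.34 -0.57 -0.14]
```

View pics/w3.png

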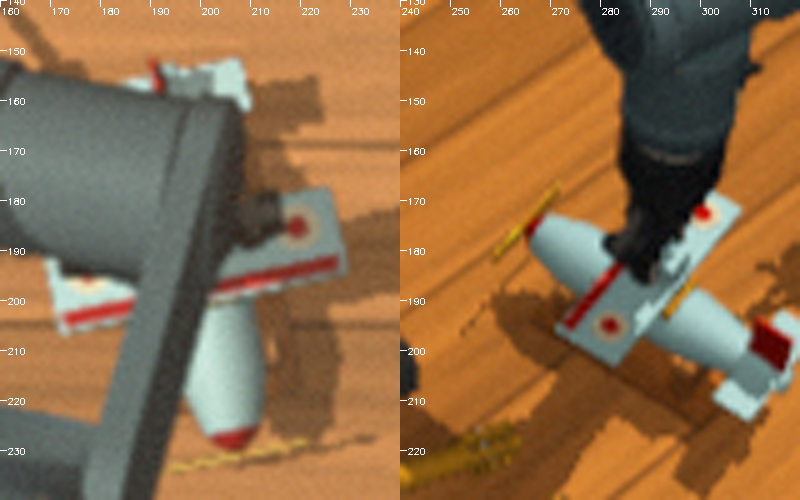

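Run:
```python
from fit import *
T,S="top","scene"
for z in (.111,.115,.119):
    A,B,C,D=(.028,.09,z),(.028,-.09,z),(-.028,-.09,z),(-.028,.09,z)
    x,r=fit([(T,229,194.4,C),(T,226.4,177.2,B),(T,172.4,207,D),(S,271.2,196,C),(S,283,203.4,B),(S,308.2,172.4,A)],[.55,.02,.2])
    print(z,x.round(4),(r**2).sum(),r)
q=[(.03,.02,.096),(.03,-.02,.096),(-.03,-.02,.096),(-.03,.02,.096)]
uv=[(191.7,184.2),(204,182),(207.3,200),(195.3,202.8)]; us=[(299,184.6),(294.2,193.6),(281.6,185.6),(287.8,179)]
print(fit([(T,*a,b) for a,b in zip(uv,q)],[.55,.02,0])[0],fit([(S,*a,b) for a,b in zip(us,q)],[.55,.02,0])[0])
from go import go
go([.555,.023,.1375],.22+np.pi/2)
# bystanders: diff between initial picture and now
a=cv2.imread("pics/raw_top.png").astype(int);b=camera("top")[:,:,::-1].astype(int)
d=np.abs(a-b).max(2)
for n,(x0,y0,x1,y1) in dict(duck=(250,155,282,178),vise=(243,188,280,208),rule=(250,220,280,238)).items(): print(n,(d[y0:y1,x0:x1]>45).sum())
s=camera("scene")[:,:,::-1]
l=s[105:175,320:380].astype(int); m=(l[:,:,2]>120)&(l[:,:,1]<50); print("red handle px centroid",np.argwhere(m).mean(0)[::-1]+[320,105],m.sum())
```

```text
0.111 [0.5509 0.0207 0.2204] 1.9899999999999998 [ 0.6  0.  -0.5 -0.5 -0.6 -0.1 -0.7  0.  -0.3  0.1  0.1 -0.4]
0.115 [0.5512 0.0199 0.22  ] 3.4000000000000004 [ 0.8 -0.2 -0.3 -0.8 -0.5 -0.3 -0.8 -0.4 -0.4 -0.2  0.1 -0.8]
0.119 [0.5514 0.019  0.2195] 6.300000000000001 [ 1.  -0.4 -0.1 -1.1 -0.5 -0.5 -0.9 -0.8 -0.4 -0.6  0.1 -1.2]
[0.55101463 0.02092348 0.20843017] [0.5530364  0.0248608  0.24572159]
shift cm [0.05 0.03 0.03] rv [ 0.    -0.    -0.003] q6 1.18 t 14.35 op 0.312 pos [0.5544 0.0232 0.1378] F [ 0.03 -0.14 -0.58]
duck 91
vise 331
rule 41
red handle px centroid [349.32432432 133.        ] 37
```

Call:
apply_moves(moves=[[[0,-0.1,-0.1,0,0,0,0],[0,-0.1,-0.15,0,0,0,0],[0,-0.1,-0.15,0,0,0,0],[0,-0.1,-0.15,0,0,0,0],[0,-0.1,-0.15,0,0,0,0],[0,-0.1,-0.15,0,0,0,0]]])

```text
time_s: 15.05
eef_pos: [0.5541, 0.0241, 0.1391]
eef_rot: [-0.0, 0.994, 0.108, -0.0]
wrist_force: [-0.4, -0.8, -1.4]
opening: 0.318
```

Run:
```python
from go import *
go([.555,.023,.1375],.22+np.pi/2)
a=cv2.imread("pics/raw_scene.png");b=camera("scene")[:,:,::-1]
cv2.imwrite("pics/fin.png",np.vstack([np.hstack([crop(a,220,180,290,255,280,300),crop(b,220,180,290,255,280,300)]),crop(b,240,105,400,205,560,300)[:300]]))
```

```text
shift cm [0.07 0.13 0.16] rv [-0.     0.    -0.003] q6 1.18 t 15.05 op 0.318 pos [0.5541 0.0241 0.1391] F [-0.39 -0.83 -1.39]
```

View pics/fin.png

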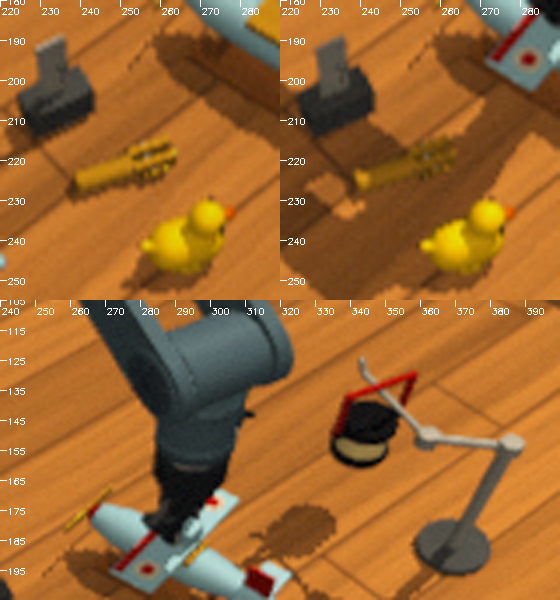

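The rule block, vise and duck show no visible movement; only the arm's shadow now falls on them. The lantern is hanging on the hook and the wing is held over the saddle.

```bash
python3 -c "
from bench import *
print(hand_in())"
```

```text
the job is handed in; nothing more can be done
None
```

I hung the lantern by its handle on the hook and let go of it. I then picked up the nearest wing by its canopy, carried it over the bench and handed in at about 15 s, still holding it over the saddle. `hand_in()` gave no verdict.

Last checks:
- **Centring:** my last camera fit put the wing about 2–3 mm from the saddle centre. I then moved it about 1 mm towards the centre and did not measure again.
- **Direction:** the wing's yaw in that fit was 0.220 rad against the saddle's 0.221 rad. The red edge points to the nose.
- **Level:** the tool measured upright. I did not measure the wing's tilt separately.
- **Height:** the wing is about 12–13 mm above the saddle by the arm's reading. The camera fit leaned a few millimetres lower, so I raised it 1.5 mm at the end.
- **Grip and contact:** the gripper opening stayed at 0.318, about 27 mm against the 28 mm canopy. I saw no sign of contact with the airplane.
- **Lantern:** the last picture shows it hanging on the hook.
- **Duck, rule block and vise:** they look unmoved in before/after crops. A simple picture comparison of the top view did flag changes there, most of them on the vise. In the scene view I could see only the arm's shadow across them.

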